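# Shut the craft box: hook the lid's tongue under the ledge and swing it down

### The job

Shut the open wooden craft box with the lid that has a tongue: hold the lid tilted with its tongue end low, hook the tongue under the box's ledge, then swing the other end down until the lid lies flat and fully home on the box, and let go. Leave the plain lid, which has no tongue, where it is.

Things in the scene. Friction and masses are not known exactly. Their poses are not given: they have to be found in the camera images.
- box: Fixed open plywood box, 170 (x) by 130 (y) mm; origin: centre of its underside, z up. Walls 6 mm; rim 65 mm high on three sides. The -x wall rises to 95 mm and turns over into a ledge 130 mm wide, 5 mm thick (z 90 to 95) that covers x -85 to -51, open below. Opening x -79 to 79, y -59 to 59. Glue sticks inside reach z 27. With the lid home, lid_grip is at (20, 0, 92) mm here, axes parallel.
- lid_grip (a point): Centre of the handle of the loose lid with the tongue (plywood, 0.18 kg); x points away from the tongue, z up. Handle: wooden block 14 (x) by 70 (y) mm, 44 tall, standing on the plate: point 22 mm above plate top, 52 above skirt underside, on which the lid lies flat on the table. Plate 5 mm thick, x -65 to 68, 144 wide (y). From its -x edge a tongue, 80 wide, 5 thick, same level, goes on to x -93.
- tongue_tip (a point): Middle of the tongue's end, half-way through its thickness: (-93, 0, -24.5) mm from lid_grip, same axes. Home, it is 22 mm in under the ledge. Skirt under the plate, 25 mm deep: a wall at x 50 and side walls at y +-50 (outer faces, from lid_grip) from x -30 to 50; it hangs in the box with 9 mm play at sides and +x, and stops the lid sliding under the ledge level: tilt 10 to 20 degrees.
- plain_grip (a point): The plain lid, the wrong one, lying on the table: same plywood, plate, skirt and handle as the other lid but no tongue. The point is the centre of its handle, half-way up, 52 mm above the underside of its skirt.
There are look-alikes about, which are no part of the job. Leave any turquoise or yellow look-alike of the part that bears lid_grip alone.

How it is judged:
By the outcome, as a careful person would: the job done as asked, in the order asked, and still so for the second after the job is handed in, with the robot touching nothing.
It also fails if it takes over 42 s, if anything falls off the work surface, if the arm or the gripper's body presses on something with over 40 N, if the wrist force passes 120 N, or if a joint passes its speed limit or range.

### The arm

A 6-joint arm with a two-finger parallel gripper is mounted at the origin on the work surface. World frame = base frame: x ahead of the robot, y to its left, z up, the work surface at z = 0. Lengths are in mm, angles in rad, forces in N, time in s.
With the tool pointing down it reaches from about 350 to 875 mm from the base axis. Payload 4.2 kg.
Tool frame: the origin (TCP) lies midway between the tips of the shut fingers; the grasp point (between the pads) lies 19 mm behind it; z points along the fingers, y is the line along which they close (so a half turn about z gives the same grasp; the last joint's range is limited). The gripper opens to 85 mm and grips with 20 to 120 N. Pads are 22 mm wide; open, the fingers measure 114 mm over their backs; the gripper's body (76 mm by 85 mm) begins 54 mm behind the grasp point. The pads swing forward as they close: fully open they stand 13 mm farther back than shut.
Start: joints at [-0.879, 0.385, 0.008, 0, -1.194, -0.259], TCP at [262.146, -567.343, 197.612] pointing down, gripper open.
Joint ranges: [-3.14, 3.14], [-1.21, 2.06], [-1.07, 1.41], [-3.16, 2.05], [-2.99, -0.16], [-3.1, 3.1]. Speed limits (rad/s): [2.79, 2.79, 3.14, 3.14, 3.14, 3.14].

### API

Orientations are given as a unit quaternion [x, y, z, w].
In Python, from bench import arm gives the robot as it stands.
- The arm moves only by the tool send_rows, never from a script. Its argument "targets" is a list of rows, each an object of numbers: "gripper": the gripper command: -1 is fully open, 1 is shut, values between are in proportion; "x", "y", "z": the shift along the tool's x, y, z in cm; "ax", "ay", "az": the turn, a rotation vector about the tool's x, y, z in degrees. A call has 1 to 5 rows; each row shifts and turns the commanded pose from where the row before left it, along the tool's axes as they then stand; what a row does not reach is not made up. A row lasts 1/12 s, in which the tool goes at most 41.7 mm and 7.16 degrees, less where a joint would pass 70% of its speed; a pose out of reach is approached as far as the arm can. A call is refused whole if a number of a shift passes 4.17 or a number of a turn 7.16, either way. A call with a gripper value outside its range is refused whole. The fingers move at their own pace and stop on an object; the grip force is fixed at half the most. Time passes only in rows, so rows that do not move let the fingers close. It gives the time, the measured TCP pose, the force, the opening and the grip force at its end, in the units of the state.
- arm.read_state(): the state, without advancing time (a new reading comes with each control period).
- arm.get_image(name): name is "side" or "top" or "wrist"; returns (picture, depth): 420x560x3 uint8, red, green, blue; 420x560 float32, mm along the optical axis (not along the pixel's ray), 0 where there is no reading.
- arm.camera_model(name): a dict with "fx", "fy", "cx", "cy" (pixels), "cam_to_world" (4x4, takes a point from camera to world coordinates). Camera axes: x right, y down, z forward; pixel columns grow to the right and rows downward; lengths in mm; the calibration is good to about 2 mm. A picture is of the moment at which its call begins: read the wrist's pose just before it. camera_model takes no time and is no camera call; for the wrist camera it gives the pose at the moment of the call.
- arm.job_done(): hands the job in; it is judged then, once.
Trained networks look in the newest picture that a camera, given by its name, has taken for a name from the list of things; names that differ only in an ending like _2 or _b are one class to them, and where a whole thing is asked for, a point or a joint stands for the part that bears it (a point fixed in the world has none). Each returns a list of dicts, best first, with "score" (0 to 1); they miss things now and then, are a little off and sometimes report something else, mostly with a low value. They report only what shows in the picture. A call takes as long as a camera call. They do not tell look-alikes from the thing itself.
- arm.boxes_of(camera, thing): "rect" ([left, top, width, height] in pixels, round what is visible of it).
The state is a dict: "clock": time; "joints": joint angles; "joint_vel": joint speeds; "joint_efforts": joint torques, N m; "position": TCP position; "ee_rot": TCP orientation; "contact_force": force on the tool from outside, world axes, zero at the start; "wrist_torque": the same for the moment, N m; "gripper_width": finger opening in mm; "grasp_force": force on a finger pad.
Only numpy, scipy, OpenCV 4.12 (cv2) and the standard library are available. Lean on these libraries where they do the work, as an engineer would, in place of code of your own. Each camera call takes 0.05 s, during which the arm holds its last target. There are 200 camera calls.

## Working session

There is one attempt and no reset: what is moved stays moved. The work goes in short steps, Python scripts to look and compute and a tool call to move; the robot and the scene stay as the last step left them, time stands still between calls to the robot, and variables do not carry over. Pictures are saved under pics/ and viewed, at most 10 in all, crops included, and the job is handed in when it is done.

Besides the shell and the picture viewer there is one more tool, called after ">>>" in YAML: its name, and indented under it one key for each argument. send_rows: Moves the arm, as the interface text tells. Its arguments: {"type":"object","properties":{"targets":{"type":"array"}},"required":["targets"]}

```bash
mkdir -p pics
python3 - <<'E'
from bench import arm
import cv2,numpy as np
s=arm.read_state();print(s['clock'],s['position'],s['ee_rot'])
for n in('top','side'):
    im,d=arm.get_image(n);cv2.imwrite(f'pics/{n}0.png',im[:,:,::-1]);np.save(f'pics/{n}0.npy',d)
    m=arm.camera_model(n);print(n,m)
    for t in('box','lid_grip','plain_grip'):
        print(t,[(np.round(r['rect']).tolist(),round(r['score'],2)) for r in arm.boxes_of(n,t)])
E
```

```text
0.0 [ 261.85814577 -566.77032473  196.49384865] [-2.14626504e-01  9.76695568e-01  1.07121520e-03 -2.89278411e-04]
top {'fx': 424.8693374657284, 'fy': 424.8693374657284, 'cx': 280.6632940455965, 'cy': 211.3574537601556, 'cam_to_world': array([[ 2.74824054e-03, -9.85407641e-01,  1.70188802e-01,
         2.36597621e+02],
       [-9.99944008e-01, -9.68834331e-04,  1.05376493e-02,
         1.96342365e+02],
       [-1.02189954e-02, -1.70208233e-01, -9.85355129e-01,
         1.43432605e+03],
       [ 0.00000000e+00,  0.00000000e+00,  0.00000000e+00,
         1.00000000e+00]])}
box [([399.0, 177.0, 55.0, 60.0], 0.82)]
lid_grip [([169.0, 184.0, 48.0, 38.0], 0.94), ([103.0, 215.0, 52.0, 55.0], 0.94), ([251.0, 235.0, 54.0, 55.0], 0.81), ([240.0, 163.0, 50.0, 52.0], 0.75)]
plain_grip [([318.0, 185.0, 53.0, 48.0], 0.91)]
side {'fx': 408.0047706996147, 'fy': 408.0047706996147, 'cx': 283.5820635228812, 'cy': 206.54057771442933, 'cam_to_world': array([[-9.93271387e-01, -7.07149498e-02,  9.17133974e-02,
         3.20174959e+02],
       [-1.14486017e-01,  7.18974464e-01, -6.85542611e-01,
         1.07726018e+03],
       [-1.74614794e-02, -6.91429762e-01, -7.22232636e-01,
         9.60582006e+02],
       [ 0.00000000e+00,  0.00000000e+00,  0.00000000e+00,
         1.00000000e+00]])}
box [([262.0, 97.0, 41.0, 42.0], 0.77)]
lid_grip [([213.0, 199.0, 55.0, 42.0], 0.69), ([242.0, 339.0, 83.0, 73.0], 0.66), ([292.0, 200.0, 58.0, 38.0], 0.61), ([217.0, 261.0, 58.0, 54.0], 0.6)]
plain_grip [([253.0, 149.0, 44.0, 35.0], 0.89)]
```

View pics/top0.png

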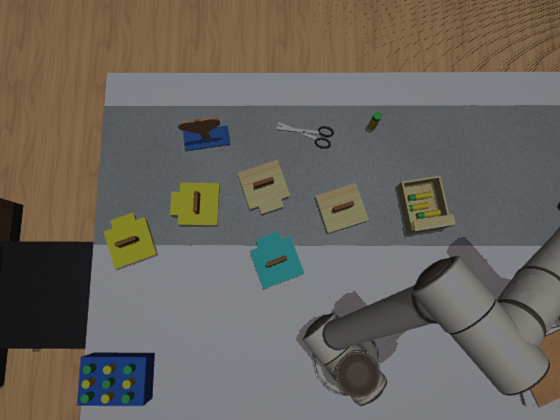

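Run:
```python
import cv2
im=cv2.imread('pics/top0.png')[155:300,90:470]
cv2.imwrite('pics/top0c.png',cv2.resize(im,None,fx=2.1,fy=2.1,interpolation=cv2.INTER_CUBIC))
```

```text
(no output)
```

View pics/top0c.png

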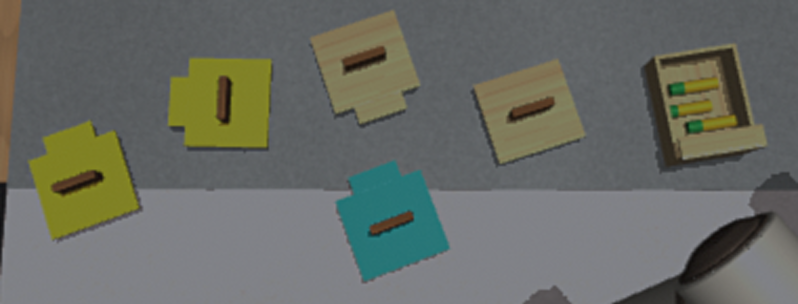

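The wooden tongue lid is at px (263,188) with its tongue toward the robot. The plain lid is at (342,208), and the box is at (426,205) with its ledge at the bottom edge (~(430,223)). Next I measure from depth.

```bash
cat > h.py <<'E'
import numpy as np,cv2
from bench import arm
def cloud(n,d,m=None):
    m=m or arm.camera_model(n);v,u=np.mgrid[:d.shape[0],:d.shape[1]]
    p=np.stack([(u-m['cx'])/m['fx']*d,(v-m['cy'])/m['fy']*d,d,np.ones_like(d)],-1)@np.array(m['cam_to_world']).T
    p=p[...,:3];p[d<=0]=np.nan;return p
def rect(q):
    (c,s,a)=cv2.minAreaRect(q[:,:2].astype(np.float32));return np.round(c,1),np.round(s,1),round(a,1)
E
python3 - <<'E'
from h import *
d=np.load('pics/top0.npy');P=cloud('top',d)
def sel(u0,v0,u1,v1,z0,z1):
    q=P[v0:v1,u0:u1].reshape(-1,3);return q[(q[:,2]>z0)&(q[:,2]<z1)]
q=P[155:240,230:470].reshape(-1,3);print(np.histogram(q[:,2],bins=np.arange(-10,110,5)))
for nm,r in(('lid',(230,155,300,220)),('plain',(312,178,375,238)),('box',(392,170,462,240))):
    for z in((18,45),(60,85),(55,80),(85,110)):
        q=sel(*r,*z)
        if len(q)>8: print(nm,z,len(q),np.round(np.median(q,0),1),*rect(q))
E
```

```text
(array([ 386, 4996, 7789, 1668,  162,  101,  361, 1611, 1747,  260,   80,
         72,   74,   73,  170,  149,  103,   79,   12,   16,  187,  225,
         16]), array([-10,  -5,   0,   5,  10,  15,  20,  25,  30,  35,  40,  45,  50,
        55,  60,  65,  70,  75,  80,  85,  90,  95, 100, 105]))
lid (18, 45) 1699 [559.6 265.   30.5] [560.9 266.3] [163.  143.4] 19.0
lid (60, 85) 101 [569.6 272.3  74.1] [570.9 270.3] [14.6 69.7] 18.6
lid (55, 80) 106 [569.3 272.4  73.6] [570.9 270.3] [14.6 69.7] 18.6
plain (18, 45) 1575 [490.1   8.4  30.3] [493.2   7.8] [134.1 146. ] 17.9
plain (60, 85) 97 [489.7   8.2  73.7] [491.4   7.2] [14.9 69.6] 18.0
plain (55, 80) 104 [489.5   8.4  73.1] [491.4   7.3] [14.9 69.7] 18.0
box (18, 45) 694 [ 502.  -264.1   26.3] [ 498.5 -261.6] [167.3 129.7] 9.2
box (60, 85) 315 [ 523.5 -239.8   65. ] [ 500.4 -263.3] [170.7 133.1] 9.1
box (55, 80) 364 [ 526.6 -245.4   64.1] [ 500.4 -263.3] [170.7 133.1] 9.1
box (85, 110) 444 [ 433.8 -273.5   95.4] [ 433.2 -274.3] [ 34.3 132.3] 9.1
```

```bash
cat >> h.py <<'E'
import json
from scipy.spatial.transform import Rotation as R, Slerp
def tool(yaw,tilt=0): # lid frame yaw (deg), tilt: +x end up; returns tool rotation
    return R.from_euler('z',yaw,degrees=True)*R.from_euler('y',-tilt,degrees=True)*R.from_matrix(np.array([[0,-1,0],[-1,0,0],[0,0,-1]],float))
GB=15. # grasp pt height: TCP lies GB below lid_grip along the tool axis
def tcp(grip,Rt,gb=GB): return np.array(grip)+Rt.apply([0,0,gb])
BOX=np.array([500.4,-263.3,0]);BY=9.2
def boxgrip(gx,gz,tilt,gy=0):
    Rt=tool(BY,tilt);g=BOX+R.from_euler('z',BY,degrees=True).apply([gx,gy,gz]);return tcp(g,Rt),Rt
def plan(way,p=None,r=None,g=-1):
    s=arm.read_state()
    p=np.array(s['position']) if p is None else p; r=R.from_quat(s['ee_rot']) if r is None else r
    print('from',np.round(p,1),s['clock'])
    out=[]
    for tp,tr,n in way:
        p0,r0=p,r;sl=Slerp([0,1],R.concatenate([r,tr]))
        for k in range(1,n+1):
            dp=np.round(r.inv().apply(p0+(tp-p0)*k/n-p)/10,2);w=np.round(np.degrees((r.inv()*sl(k/n)).as_rotvec()),1)+0.
            assert abs(dp).max()<=4.17 and np.linalg.norm(dp)<=4.17 and np.linalg.norm(w)<=7.16,(dp,w)
            out.append(dict(zip(('x','y','z','ax','ay','az','gripper'),(dp+0.).round(2).tolist()+w.tolist()+[g])))
            p=p+r.apply(dp*10);r=r*R.from_rotvec(w,degrees=True)
    for i in range(0,len(out),5): print(json.dumps([{k:v for k,v in o.items() if v!=0} for o in out[i:i+5]]))
    print('end',np.round(p,1)); return p,r
E
python3 - <<'E'
from h import *
T=tool(19);t=tcp([570.9,270.3,52],T);print(t)
plan([(t+[0,0,110],T,25)])
E
```

```text
[570.9 270.3  37. ]
from [ 262.1 -567.3  197.4] 0.4
[{"x": -2.53, "y": 2.52, "z": 0.2, "az": -3.4, "gripper": -1}, {"x": -2.67, "y": 2.37, "z": 0.2, "az": -3.3, "gripper": -1}, {"x": -2.8, "y": 2.21, "z": 0.21, "az": -3.4, "gripper": -1}, {"x": -2.93, "y": 2.05, "z": 0.2, "az": -3.4, "gripper": -1}, {"x": -3.05, "y": 1.86, "z": 0.2, "az": -3.3, "gripper": -1}]
[{"x": -3.15, "y": 1.68, "z": 0.2, "az": -3.4, "gripper": -1}, {"x": -3.24, "y": 1.5, "z": 0.21, "az": -3.4, "gripper": -1}, {"x": -3.32, "y": 1.3, "z": 0.2, "az": -3.3, "gripper": -1}, {"x": -3.4, "y": 1.11, "z": 0.2, "az": -3.4, "gripper": -1}, {"x": -3.45, "y": 0.9, "z": 0.2, "az": -3.4, "gripper": -1}]
[{"x": -3.5, "y": 0.7, "z": 0.21, "az": -3.4, "gripper": -1}, {"x": -3.54, "y": 0.49, "z": 0.2, "az": -3.3, "gripper": -1}, {"x": -3.56, "y": 0.28, "z": 0.2, "az": -3.4, "gripper": -1}, {"x": -3.57, "y": 0.08, "z": 0.2, "az": -3.4, "gripper": -1}, {"x": -3.57, "y": -0.14, "z": 0.21, "az": -3.3, "gripper": -1}]
[{"x": -3.55, "y": -0.35, "z": 0.2, "az": -3.4, "gripper": -1}, {"x": -3.53, "y": -0.55, "z": 0.2, "az": -3.4, "gripper": -1}, {"x": -3.49, "y": -0.77, "z": 0.2, "az": -3.3, "gripper": -1}, {"x": -3.44, "y": -0.96, "z": 0.21, "az": -3.4, "gripper": -1}, {"x": -3.37, "y": -1.16, "z": 0.2, "az": -3.4, "gripper": -1}]
[{"x": -3.3, "y": -1.37, "z": 0.2, "az": -3.3, "gripper": -1}, {"x": -3.22, "y": -1.55, "z": 0.2, "az": -3.4, "gripper": -1}, {"x": -3.12, "y": -1.73, "z": 0.21, "az": -3.4, "gripper": -1}, {"x": -3.01, "y": -1.92, "z": 0.2, "az": -3.3, "gripper": -1}, {"x": -2.89, "y": -2.1, "z": 0.2, "az": -3.4, "gripper": -1}]
end [571.  270.3 147. ]
```

>>> send_rows:
  targets:
    - {"x": -2.5, "y": 2.5, "z": 0.2, "az": -3.4, "gripper": -1}
    - {"x": -2.7, "y": 2.4, "z": 0.2, "az": -3.3, "gripper": -1}
    - {"x": -2.8, "y": 2.2, "z": 0.2, "az": -3.4, "gripper": -1}
    - {"x": -2.9, "y": 2.0, "z": 0.2, "az": -3.4, "gripper": -1}
    - {"x": -3.1, "y": 1.9, "z": 0.2, "az": -3.3, "gripper": -1}

```text
$.targets[0]: bad value
```

>>> send_rows:
  targets:
    - {"x": -3.1, "y": 1.7, "z": 0.2, "az": -3.4, "gripper": -1}
    - {"x": -3.2, "y": 1.5, "z": 0.2, "az": -3.4, "gripper": -1}
    - {"x": -3.3, "y": 1.3, "z": 0.2, "az": -3.3, "gripper": -1}
    - {"x": -3.4, "y": 1.1, "z": 0.2, "az": -3.4, "gripper": -1}
    - {"x": -3.5, "y": 0.9, "z": 0.2, "az": -3.4, "gripper": -1}

```text
$.targets[0]: bad value
```

>>> send_rows:
  targets:
    - {"x": -3.5, "y": 0.7, "z": 0.2, "az": -3.4, "gripper": -1}
    - {"x": -3.5, "y": 0.5, "z": 0.2, "az": -3.3, "gripper": -1}
    - {"x": -3.6, "y": 0.3, "z": 0.2, "az": -3.4, "gripper": -1}
    - {"x": -3.6, "y": 0.1, "z": 0.2, "az": -3.4, "gripper": -1}
    - {"x": -3.6, "y": -0.1, "z": 0.2, "az": -3.3, "gripper": -1}

```text
$.targets[0]: bad value
```

>>> send_rows:
  targets:
    - {"x": -3.6, "y": -0.4, "z": 0.2, "az": -3.4, "gripper": -1}
    - {"x": -3.5, "y": -0.5, "z": 0.2, "az": -3.4, "gripper": -1}
    - {"x": -3.5, "y": -0.8, "z": 0.2, "az": -3.3, "gripper": -1}
    - {"x": -3.4, "y": -1.0, "z": 0.2, "az": -3.4, "gripper": -1}
    - {"x": -3.4, "y": -1.2, "z": 0.2, "az": -3.4, "gripper": -1}

```text
$.targets[0]: bad value
```

>>> send_rows:
  targets:
    - {"x": -3.3, "y": -1.4, "z": 0.2, "az": -3.3, "gripper": -1}
    - {"x": -3.2, "y": -1.5, "z": 0.2, "az": -3.4, "gripper": -1}
    - {"x": -3.1, "y": -1.7, "z": 0.2, "az": -3.4, "gripper": -1}
    - {"x": -3.0, "y": -1.9, "z": 0.2, "az": -3.3, "gripper": -1}
    - {"x": -2.9, "y": -2.1, "z": 0.2, "az": -3.4, "gripper": -1}

```text
$.targets[0]: bad value
```

>>> send_rows:
  targets:
    - {"x": -2.5, "y": 2.5, "z": 0.2, "ax": 0, "ay": 0, "az": -3.4, "gripper": -1}
    - {"x": -2.7, "y": 2.4, "z": 0.2, "ax": 0, "ay": 0, "az": -3.3, "gripper": -1}
    - {"x": -2.8, "y": 2.2, "z": 0.2, "ax": 0, "ay": 0, "az": -3.4, "gripper": -1}
    - {"x": -2.9, "y": 2.0, "z": 0.2, "ax": 0, "ay": 0, "az": -3.4, "gripper": -1}
    - {"x": -3.1, "y": 1.9, "z": 0.2, "ax": 0, "ay": 0, "az": -3.3, "gripper": -1}

```text
clock: 0.82
position: [324.3, -398.4, 187.6]
ee_rot: [-0.356, 0.934, -0.0, 0.0]
contact_force: [0.3, 0.3, -0.1]
gripper_width: 85.4
grasp_force: 0.0
```

>>> send_rows:
  targets:
    - {"x": -3.1, "y": 1.7, "z": 0.2, "ax": 0, "ay": 0, "az": -3.4, "gripper": -1}
    - {"x": -3.2, "y": 1.5, "z": 0.2, "ax": 0, "ay": 0, "az": -3.4, "gripper": -1}
    - {"x": -3.3, "y": 1.3, "z": 0.2, "ax": 0, "ay": 0, "az": -3.3, "gripper": -1}
    - {"x": -3.4, "y": 1.1, "z": 0.2, "ax": 0, "ay": 0, "az": -3.4, "gripper": -1}
    - {"x": -3.5, "y": 0.9, "z": 0.2, "ax": 0, "ay": 0, "az": -3.4, "gripper": -1}

```text
clock: 1.23
position: [385.6, -231.0, 177.9]
ee_rot: [-0.49, 0.872, -0.0, 0.0]
contact_force: [0.9, -0.1, 0.1]
gripper_width: 85.4
grasp_force: 0.0
```

>>> send_rows:
  targets:
    - {"x": -3.5, "y": 0.7, "z": 0.2, "ax": 0, "ay": 0, "az": -3.4, "gripper": -1}
    - {"x": -3.5, "y": 0.5, "z": 0.2, "ax": 0, "ay": 0, "az": -3.3, "gripper": -1}
    - {"x": -3.6, "y": 0.3, "z": 0.2, "ax": 0, "ay": 0, "az": -3.4, "gripper": -1}
    - {"x": -3.6, "y": 0.1, "z": 0.2, "ax": 0, "ay": 0, "az": -3.4, "gripper": -1}
    - {"x": -3.6, "y": -0.1, "z": 0.2, "ax": 0, "ay": 0, "az": -3.3, "gripper": -1}

```text
clock: 1.65
position: [446.7, -62.3, 168.0]
ee_rot: [-0.612, 0.791, -0.0, 0.0]
contact_force: [1.5, -0.7, -0.3]
gripper_width: 85.4
grasp_force: 0.0
```

>>> send_rows:
  targets:
    - {"x": -3.6, "y": -0.4, "z": 0.2, "ax": 0, "ay": 0, "az": -3.4, "gripper": -1}
    - {"x": -3.5, "y": -0.5, "z": 0.2, "ax": 0, "ay": 0, "az": -3.4, "gripper": -1}
    - {"x": -3.5, "y": -0.8, "z": 0.2, "ax": 0, "ay": 0, "az": -3.3, "gripper": -1}
    - {"x": -3.4, "y": -1.0, "z": 0.2, "ax": 0, "ay": 0, "az": -3.4, "gripper": -1}
    - {"x": -3.4, "y": -1.2, "z": 0.2, "ax": 0, "ay": 0, "az": -3.4, "gripper": -1}

```text
clock: 2.07
position: [509.6, 105.3, 157.8]
ee_rot: [0.722, -0.692, 0.0, -0.0]
contact_force: [0.1, -0.3, 0.5]
gripper_width: 85.3
grasp_force: 0.0
```

>>> send_rows:
  targets:
    - {"x": -3.3, "y": -1.4, "z": 0.2, "ax": 0, "ay": 0, "az": -3.3, "gripper": -1}
    - {"x": -3.2, "y": -1.5, "z": 0.2, "ax": 0, "ay": 0, "az": -3.4, "gripper": -1}
    - {"x": -3.1, "y": -1.7, "z": 0.2, "ax": 0, "ay": 0, "az": -3.4, "gripper": -1}
    - {"x": -3.0, "y": -1.9, "z": 0.2, "ax": 0, "ay": 0, "az": -3.3, "gripper": -1}
    - {"x": -2.9, "y": -2.1, "z": 0.2, "ax": 0, "ay": 0, "az": -3.4, "gripper": -1}

```text
clock: 2.48
position: [570.7, 272.2, 147.6]
ee_rot: [0.815, -0.579, 0.0, -0.0]
contact_force: [0.5, -0.3, 0.4]
gripper_width: 85.7
grasp_force: 0.0
```

```bash
sed -i 's/ if v!=0}/}/' h.py
python3 - <<'E'
from h import *
m=arm.camera_model('wrist');s=arm.read_state();im,d=arm.get_image('wrist');cv2.imwrite('pics/w1.png',im[:,:,::-1])
P=cloud('wrist',d,m).reshape(-1,3);T=tool(19);c=R.from_euler('z',19,degrees=True).inv().apply(P-[570.9,270.3,0])
q=P[(abs(c[:,0])<30)&(abs(c[:,1])<55)&(c[:,2]>60)&(c[:,2]<85)];print(len(q),rect(q),np.median(q[:,2]))
t=tcp([570.9,270.3,52],T)
plan([(t+[0,0,60],T,2),(t,T,3)])
E
```

```text
1822 (array([573.4, 269. ]), array([14. , 69.5]), 19.4) 72.63787803969035
from [573.4 277.7 146.4] 2.5333
[{"x": 0.31, "y": 0.25, "z": 2.47, "ax": -0.1, "ay": 0.0, "az": 0.3, "gripper": -1}, {"x": 0.31, "y": 0.24, "z": 2.47, "ax": -0.1, "ay": 0.0, "az": 0.2, "gripper": -1}, {"x": 0.0, "y": 0.0, "z": 2.0, "ax": 0.0, "ay": 0.0, "az": 0.0, "gripper": -1}, {"x": 0.0, "y": 0.0, "z": 2.0, "ax": 0.0, "ay": 0.0, "az": 0.0, "gripper": -1}, {"x": 0.0, "y": 0.01, "z": 2.0, "ax": 0.0, "ay": 0.0, "az": 0.0, "gripper": -1}]
end [570.8 270.3  37. ]
```

View pics/w1.png

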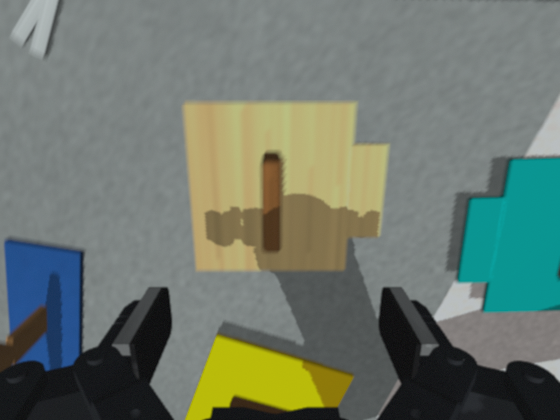

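The wrist view shows the wooden tongue lid, handle at (272,202), with its tongue to the right at (370,190). I let the arm settle, then plan the descent.

>>> send_rows:
  targets:
    - {"x": 0, "y": 0, "z": 0, "ax": 0, "ay": 0, "az": 0, "gripper": -1}
    - {"x": 0, "y": 0, "z": 0, "ax": 0, "ay": 0, "az": 0, "gripper": -1}

```text
clock: 2.7
position: [570.0, 270.7, 146.9]
ee_rot: [0.814, -0.581, -0.0, 0.001]
contact_force: [-0.4, 0.3, -0.3]
gripper_width: 85.2
grasp_force: 0.0
```

Run:
```python
from h import *
s=arm.read_state();print(abs(np.array(s['joint_vel'])).max())
m=arm.camera_model('wrist');im,d=arm.get_image('wrist')
P=cloud('wrist',d,m).reshape(-1,3);T=tool(19);c=R.from_euler('z',19,degrees=True).inv().apply(P-[570.9,270.3,0])
q=P[(abs(c[:,0])<30)&(abs(c[:,1])<55)&(c[:,2]>60)&(c[:,2]<85)];print(len(q),rect(q),np.median(q[:,2]))
t=tcp([571.3,270,52],T)
plan([(t+[0,0,60],T,2),(t,T,3)])
```

```text
0.028748228550044778
1825 (array([573.4, 268.9]), array([13.8, 69.5]), 19.1) 72.65489075045443
from [570.  269.9 147.3] 2.75
[{"x": 0.02, "y": -0.07, "z": 2.52, "ax": 0.0, "ay": 0.0, "az": 0.0, "gripper": -1}, {"x": 0.01, "y": -0.06, "z": 2.51, "ax": 0.1, "ay": 0.0, "az": 0.0, "gripper": -1}, {"x": 0.0, "y": 0.0, "z": 2.0, "ax": 0.0, "ay": 0.0, "az": 0.0, "gripper": -1}, {"x": 0.0, "y": 0.0, "z": 2.0, "ax": 0.0, "ay": 0.0, "az": 0.0, "gripper": -1}, {"x": 0.0, "y": 0.0, "z": 2.0, "ax": 0.0, "ay": 0.0, "az": 0.0, "gripper": -1}]
end [571.3 270.   37. ]
```

>>> send_rows:
  targets:
    - {"x": 0, "y": -0.1, "z": 2.5, "ax": 0, "ay": 0, "az": 0, "gripper": -1}
    - {"x": 0, "y": -0.1, "z": 2.5, "ax": 0, "ay": 0, "az": 0, "gripper": -1}
    - {"x": 0, "y": 0, "z": 2, "ax": 0, "ay": 0, "az": 0, "gripper": -1}
    - {"x": 0, "y": 0, "z": 2, "ax": 0, "ay": 0, "az": 0, "gripper": -1}
    - {"x": 0, "y": 0, "z": 2, "ax": 0, "ay": 0, "az": 0, "gripper": -1}

```text
clock: 3.17
position: [572.2, 269.5, 37.6]
ee_rot: [0.814, -0.582, 0.0, -0.0]
contact_force: [0.6, 0.3, -0.7]
gripper_width: 85.4
grasp_force: 0.0
```

>>> send_rows:
  targets:
    - {"x": 0, "y": 0, "z": 0, "ax": 0, "ay": 0, "az": 0, "gripper": -1}
    - {"x": 0, "y": 0, "z": 0, "ax": 0, "ay": 0, "az": 0, "gripper": 1}
    - {"x": 0, "y": 0, "z": 0, "ax": 0, "ay": 0, "az": 0, "gripper": 1}
    - {"x": 0, "y": 0, "z": 0, "ax": 0, "ay": 0, "az": 0, "gripper": 1}
    - {"x": 0, "y": 0, "z": 0, "ax": 0, "ay": 0, "az": 0, "gripper": 1}

```text
clock: 3.58
position: [573.2, 271.5, 39.4]
ee_rot: [0.814, -0.581, 0.0, -0.001]
contact_force: [0.3, -0.7, 0.6]
gripper_width: 38.8
grasp_force: 0.0
```

>>> send_rows:
  targets:
    - {"x": 0, "y": 0, "z": 0, "ax": 0, "ay": 0, "az": 0, "gripper": 1}
    - {"x": 0, "y": 0, "z": 0, "ax": 0, "ay": 0, "az": 0, "gripper": 1}
    - {"x": 0, "y": 0, "z": 0, "ax": 0, "ay": 0, "az": 0, "gripper": 1}
    - {"x": 0, "y": 0, "z": 0, "ax": 0, "ay": 0, "az": 0, "gripper": 1}
    - {"x": 0, "y": 0, "z": 0, "ax": 0, "ay": 0, "az": 0, "gripper": 1}

```text
clock: 4.0
position: [572.7, 271.4, 38.7]
ee_rot: [0.814, -0.581, 0.0, -0.0]
contact_force: [-1.6, -0.6, 4.9]
gripper_width: 10.3
grasp_force: 58.9
```

>>> send_rows:
  targets:
    - {"x": 0, "y": 0, "z": -1, "ax": 0, "ay": 0, "az": 0, "gripper": 1}
    - {"x": 0, "y": 0, "z": -2, "ax": 0, "ay": 0, "az": 0, "gripper": 1}
    - {"x": 0, "y": 0, "z": -3, "ax": 0, "ay": 0, "az": 0, "gripper": 1}
    - {"x": 0, "y": 0, "z": -3, "ax": 0, "ay": 0, "az": 0, "gripper": 1}
    - {"x": 0, "y": 0, "z": -1, "ax": 0, "ay": 0, "az": 0, "gripper": 1}

```text
clock: 4.42
position: [574.4, 272.3, 142.3]
ee_rot: [0.814, -0.58, 0.002, -0.003]
contact_force: [1.8, 0.4, -0.9]
gripper_width: 10.0
grasp_force: 58.9
```

>>> send_rows:
  targets:
    - {"x": 0, "y": 0, "z": 0, "ax": 0, "ay": 0, "az": 0, "gripper": 1}
    - {"x": 0, "y": 0, "z": 0, "ax": 0, "ay": 0, "az": 0, "gripper": 1}

```text
clock: 4.58
position: [571.5, 270.9, 136.7]
ee_rot: [0.814, -0.581, -0.001, 0.0]
contact_force: [-0.5, -0.1, -2.7]
gripper_width: 10.1
grasp_force: 58.7
```

Run:
```python
from h import *
im,d=arm.get_image('side');cv2.imwrite('pics/s2.png',cv2.resize(im[170:360,170:400,::-1],None,fx=2.5,fy=2.5))
s=arm.read_state();m=arm.camera_model('wrist');im,d=arm.get_image('wrist');cv2.imwrite('pics/w2.png',im[:,:,::-1])
P=cloud('wrist',d,m).reshape(-1,3);p=np.array(s['position']);r=R.from_quat(s['ee_rot'])
q=r.inv().apply(P-p); # tool frame
np.save('pics/w2.npy',q)
k=(abs(q[:,0])<110)&(abs(q[:,1])<110)&(q[:,2]>-25)&(q[:,2]<40)
print(np.histogram(q[k,2],bins=np.arange(-25,41,5)))
f=q[k&(q[:,2]>-5)&(q[:,2]<25)]
A=np.c_[f[:,:2],np.ones(len(f))]
w=np.ones(len(f),bool)
for _ in range(6):
    c=np.linalg.lstsq(A[w],f[w,2],rcond=None)[0];w=abs(A@c-f[:,2])<3
print('plane',c,w.sum(),rect(f[w]))
plan([(p,r,1)])
```

```text
(array([  105,    99,    84,    84,    80,    63, 32414, 21122,     0,
           0,     0,     0,     0]), array([-25, -20, -15, -10,  -5,   0,   5,  10,  15,  20,  25,  30,  35,
        40]))
plane [ 6.66281356e-05 -1.39175484e-03  9.84489960e+00] 53469 (array([ 1.6, 13. ]), array([144.6, 162.2]), 0.0)
from [570.7 270.2 134.9] 4.6833
[{"x": -0.02, "y": -0.02, "z": -0.05, "ax": 0.1, "ay": 0.0, "az": 0.0, "gripper": -1}]
end [570.8 270.5 135.4]
```

View pics/w2.png

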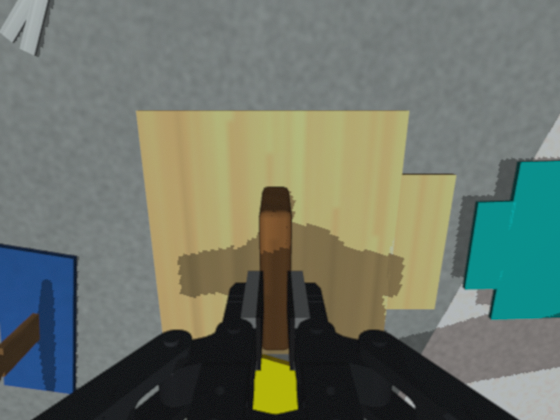

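```bash
sed -i 's/^GB=15./GB=12.2/' h.py
python3 - <<'E'
from h import *
t,T=boxgrip(47,180,15,-1.6)   # gripper 1.6 to the +y of... lid offset
t2,T2=boxgrip(47,180,0)
q=R.from_euler('z',BY,degrees=True).apply([0,1.6,0])  # lid y is -1.6 from tool, shift tool +1.6
t,T=boxgrip(47,180,15,1.6)
print(t)
plan([(t,T,18)],g=1)
E
```

```text
[ 549.65656848 -253.70132654  168.21570492]
from [570.7 270.2 134.9] 4.6833
[{"x": 2.71, "y": 1.06, "z": -0.18, "ax": 0.8, "ay": 0.1, "az": 0.5, "gripper": 1}, {"x": 2.73, "y": 1.03, "z": -0.19, "ax": 0.9, "ay": 0.0, "az": 0.6, "gripper": 1}, {"x": 2.73, "y": 1.0, "z": -0.2, "ax": 0.8, "ay": 0.1, "az": 0.5, "gripper": 1}, {"x": 2.75, "y": 0.97, "z": -0.21, "ax": 0.9, "ay": 0.1, "az": 0.6, "gripper": 1}, {"x": 2.75, "y": 0.94, "z": -0.22, "ax": 0.8, "ay": 0.0, "az": 0.5, "gripper": 1}]
[{"x": 2.76, "y": 0.91, "z": -0.24, "ax": 0.9, "ay": 0.1, "az": 0.5, "gripper": 1}, {"x": 2.78, "y": 0.89, "z": -0.24, "ax": 0.8, "ay": 0.1, "az": 0.6, "gripper": 1}, {"x": 2.78, "y": 0.85, "z": -0.26, "ax": 0.9, "ay": 0.0, "az": 0.5, "gripper": 1}, {"x": 2.78, "y": 0.83, "z": -0.26, "ax": 0.8, "ay": 0.1, "az": 0.6, "gripper": 1}, {"x": 2.8, "y": 0.79, "z": -0.27, "ax": 0.9, "ay": 0.1, "az": 0.5, "gripper": 1}]
[{"x": 2.8, "y": 0.76, "z": -0.28, "ax": 0.8, "ay": 0.0, "az": 0.5, "gripper": 1}, {"x": 2.81, "y": 0.74, "z": -0.29, "ax": 0.9, "ay": 0.1, "az": 0.6, "gripper": 1}, {"x": 2.82, "y": 0.7, "z": -0.3, "ax": 0.8, "ay": 0.1, "az": 0.5, "gripper": 1}, {"x": 2.83, "y": 0.67, "z": -0.3, "ax": 0.9, "ay": 0.0, "az": 0.6, "gripper": 1}, {"x": 2.83, "y": 0.63, "z": -0.31, "ax": 0.8, "ay": 0.1, "az": 0.5, "gripper": 1}]
[{"x": 2.84, "y": 0.61, "z": -0.31, "ax": 0.9, "ay": 0.1, "az": 0.5, "gripper": 1}, {"x": 2.84, "y": 0.58, "z": -0.32, "ax": 0.8, "ay": 0.0, "az": 0.6, "gripper": 1}, {"x": 2.85, "y": 0.54, "z": -0.33, "ax": 0.8, "ay": 0.1, "az": 0.5, "gripper": 1}]
end [ 549.7 -253.7  168.2]
```

>>> send_rows:
  targets:
    - {"x": 2.7, "y": 1.1, "z": -0.2, "ax": 0.8, "ay": 0.1, "az": 0.5, "gripper": 1}
    - {"x": 2.7, "y": 1.0, "z": -0.2, "ax": 0.9, "ay": 0, "az": 0.6, "gripper": 1}
    - {"x": 2.7, "y": 1.0, "z": -0.2, "ax": 0.8, "ay": 0.1, "az": 0.5, "gripper": 1}
    - {"x": 2.8, "y": 1.0, "z": -0.2, "ax": 0.9, "ay": 0.1, "az": 0.6, "gripper": 1}
    - {"x": 2.8, "y": 0.9, "z": -0.2, "ax": 0.8, "ay": 0, "az": 0.5, "gripper": 1}

```text
clock: 5.1
position: [564.8, 123.5, 144.1]
ee_rot: [0.8, -0.599, 0.022, -0.026]
contact_force: [1.2, 0.3, -2.0]
gripper_width: 9.8
grasp_force: 58.9
```

>>> send_rows:
  targets:
    - {"x": 2.8, "y": 0.9, "z": -0.2, "ax": 0.9, "ay": 0.1, "az": 0.5, "gripper": 1}
    - {"x": 2.8, "y": 0.9, "z": -0.3, "ax": 0.8, "ay": 0.1, "az": 0.6, "gripper": 1}
    - {"x": 2.8, "y": 0.9, "z": -0.3, "ax": 0.9, "ay": 0, "az": 0.5, "gripper": 1}
    - {"x": 2.8, "y": 0.8, "z": -0.3, "ax": 0.8, "ay": 0.1, "az": 0.6, "gripper": 1}
    - {"x": 2.8, "y": 0.8, "z": -0.3, "ax": 0.9, "ay": 0.1, "az": 0.5, "gripper": 1}

```text
clock: 5.52
position: [558.9, -23.0, 154.4]
ee_rot: [0.784, -0.617, 0.047, -0.055]
contact_force: [0.3, -0.0, -1.5]
gripper_width: 10.2
grasp_force: 58.9
```

>>> send_rows:
  targets:
    - {"x": 2.8, "y": 0.8, "z": -0.3, "ax": 0.8, "ay": 0, "az": 0.5, "gripper": 1}
    - {"x": 2.8, "y": 0.7, "z": -0.3, "ax": 0.9, "ay": 0.1, "az": 0.6, "gripper": 1}
    - {"x": 2.8, "y": 0.7, "z": -0.3, "ax": 0.8, "ay": 0.1, "az": 0.5, "gripper": 1}
    - {"x": 2.8, "y": 0.7, "z": -0.3, "ax": 0.9, "ay": 0, "az": 0.6, "gripper": 1}
    - {"x": 2.8, "y": 0.6, "z": -0.3, "ax": 0.8, "ay": 0.1, "az": 0.5, "gripper": 1}

```text
clock: 5.93
position: [552.7, -167.2, 163.4]
ee_rot: [0.766, -0.634, 0.069, -0.084]
contact_force: [0.6, 0.1, -2.1]
gripper_width: 10.1
grasp_force: 58.9
```

>>> send_rows:
  targets:
    - {"x": 2.8, "y": 0.6, "z": -0.3, "ax": 0.9, "ay": 0.1, "az": 0.5, "gripper": 1}
    - {"x": 2.8, "y": 0.6, "z": -0.3, "ax": 0.8, "ay": 0, "az": 0.6, "gripper": 1}
    - {"x": 2.8, "y": 0.5, "z": -0.3, "ax": 0.8, "ay": 0.1, "az": 0.5, "gripper": 1}
    - {"x": 0, "y": 0, "z": 0, "ax": 0, "ay": 0, "az": 0, "gripper": 1}
    - {"x": 0, "y": 0, "z": 0, "ax": 0, "ay": 0, "az": 0, "gripper": 1}

```text
clock: 6.35
position: [549.6, -253.2, 168.0]
ee_rot: [0.754, -0.644, 0.083, -0.1]
contact_force: [-0.3, 1.3, -2.3]
gripper_width: 10.1
grasp_force: 58.9
```

```bash
cat >> h.py <<'E'
B=R.from_euler('z',BY,degrees=True)
def lidpose():  # from held pose: grip point in box frame, tilt, yaw rel box
    s=arm.read_state();p=np.array(s['position']);r=R.from_quat(s['ee_rot']);l=r*tool(0).inv()
    g=p+r.apply([1.6,0,-GB]);e=(B.inv()*l).as_euler('ZYX',degrees=True)
    return np.round(B.inv().apply(g-BOX),1),np.round(e,1),p,r
def wristtop(r=0):
    """lid seen by wrist, tool frame: plane + outline"""
    s=arm.read_state();m=arm.camera_model('wrist');im,d=arm.get_image('wrist')
    return im,cloud('wrist',d,m).reshape(-1,3),s
E
python3 - <<'E'
from h import *
print(lidpose()[:2])
im,P,s=wristtop();cv2.imwrite('pics/w3.png',im[:,:,::-1])
p=np.array(s['position']);r=R.from_quat(s['ee_rot']);q=r.inv().apply(P-p)
f=q[(abs(q[:,0])<80)&(abs(q[:,1]-13)<95)&(q[:,2]>0)&(q[:,2]<20)];A=np.c_[f[:,:2],np.ones(len(f))]
print('plane',np.linalg.lstsq(A,f[:,2],rcond=None)[0],rect(f))
b=B.inv().apply(P-BOX);k=b[(b[:,2]>88)&(b[:,2]<102)&(b[:,0]<-40)&(b[:,0]>-100)&(abs(b[:,1])<80)]
print('ledge in box frame',len(k),rect(k) if len(k)>9 else'',np.median(k[:,2]))
t,T=boxgrip(47,117,15,1.6);t2,T=boxgrip(12,116,15,1.6)
plan([(t,T,3),(t,T,2)],g=1)
E
```

```text
(array([ 47.1,   0.5, 179.8]), array([ -0.2, -15. ,   0.2]))
plane [ 2.25995098e-03 -8.61239850e-03  9.65874222e+00] (array([ 1.7, 13.4]), array([161.9, 144.8]), 89.9)
ledge in box frame 12362 (array([-67.4,  -1.7]), array([130.7,  35.1]), 89.7) 93.99959854432035
from [ 549.9 -252.1  168.2] 6.4
[{"x": 0.06, "y": 0.56, "z": 2.02, "ax": 0.0, "ay": 0.1, "az": 0.0, "gripper": 1}, {"x": 0.05, "y": 0.56, "z": 2.03, "ax": 0.0, "ay": 0.0, "az": -0.1, "gripper": 1}, {"x": 0.06, "y": 0.55, "z": 2.02, "ax": 0.0, "ay": 0.1, "az": 0.0, "gripper": 1}, {"x": 0.0, "y": 0.0, "z": 0.0, "ax": 0.0, "ay": 0.0, "az": 0.0, "gripper": 1}, {"x": 0.0, "y": 0.0, "z": 0.0, "ax": 0.0, "ay": 0.0, "az": 0.0, "gripper": 1}]
end [ 549.7 -253.7  105.2]
```

View pics/w3.png

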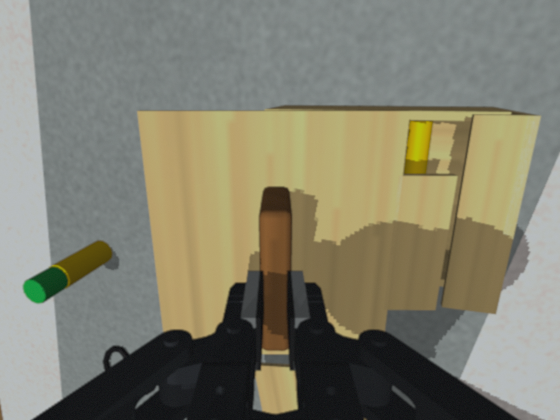

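The wrist view shows the lid held tilted. The tongue end is at (450,240), just +x of the ledge at (500,210). Next I descend.

>>> send_rows:
  targets:
    - {"x": 0.1, "y": 0.6, "z": 2, "ax": 0, "ay": 0, "az": 0, "gripper": 1}
    - {"x": 0, "y": 0.5, "z": 2, "ax": 0, "ay": 0, "az": 0, "gripper": 1}
    - {"x": 0, "y": 0.5, "z": 2, "ax": 0, "ay": 0, "az": 0, "gripper": 1}
    - {"x": 0, "y": 0, "z": 0, "ax": 0, "ay": 0, "az": 0, "gripper": 1}
    - {"x": 0, "y": 0, "z": 0, "ax": 0, "ay": 0, "az": 0, "gripper": 1}

```text
clock: 6.82
position: [550.8, -251.6, 106.7]
ee_rot: [0.756, -0.642, 0.083, -0.1]
contact_force: [0.3, 0.0, -2.2]
gripper_width: 10.1
grasp_force: 58.9
```

Run:
```python
from h import *
print(lidpose()[:2],arm.read_state()['contact_force'])
im,d=arm.get_image('side');cv2.imwrite('pics/s3.png',cv2.resize(im[60:180,210:370,::-1],None,fx=4,fy=4,interpolation=cv2.INTER_CUBIC))
w=[]
t,T=boxgrip(12,116,15,1);w.append((t,T,5))
for k,th in enumerate((12,9,6,3,0)):
    f=1-th/15.; s,c=np.sin(np.radians(th)),np.cos(np.radians(th))
    t,T=boxgrip(12+8*f,66.5+65*s+27*c-1*(th==0)+.0*f,th,1);w.append((t,T,1))
plan(w,g=1)
```

```text
(array([ 48.5,   1.8, 118.5]), array([  0.1, -15. ,   0.2])) [ 0.25713279  0.04541729 -2.18796743]
from [ 552.2 -252.2  108.6] 6.8667
[{"x": 0.03, "y": 0.75, "z": -0.11, "ax": 0.0, "ay": 0.0, "az": 0.0, "gripper": 1}, {"x": 0.03, "y": 0.75, "z": -0.12, "ax": -0.1, "ay": 0.0, "az": 0.1, "gripper": 1}, {"x": 0.03, "y": 0.75, "z": -0.11, "ax": 0.0, "ay": 0.1, "az": 0.0, "gripper": 1}, {"x": 0.04, "y": 0.76, "z": -0.11, "ax": 0.0, "ay": 0.0, "az": 0.0, "gripper": 1}, {"x": 0.03, "y": 0.75, "z": -0.11, "ax": -0.1, "ay": 0.0, "az": 0.0, "gripper": 1}]
[{"x": 0.0, "y": 0.15, "z": 0.96, "ax": -3.0, "ay": 0.0, "az": 0.0, "gripper": 1}, {"x": 0.0, "y": -0.02, "z": 0.33, "ax": -3.0, "ay": 0.0, "az": 0.0, "gripper": 1}, {"x": 0.0, "y": -0.05, "z": 0.34, "ax": -3.0, "ay": 0.0, "az": 0.0, "gripper": 1}, {"x": 0.0, "y": -0.06, "z": 0.34, "ax": -3.0, "ay": 0.0, "az": 0.0, "gripper": 1}, {"x": 0.0, "y": -0.07, "z": 0.45, "ax": -3.0, "ay": 0.0, "az": 0.0, "gripper": 1}]
end [ 520.  -259.1   80.3]
```

View pics/s3.png

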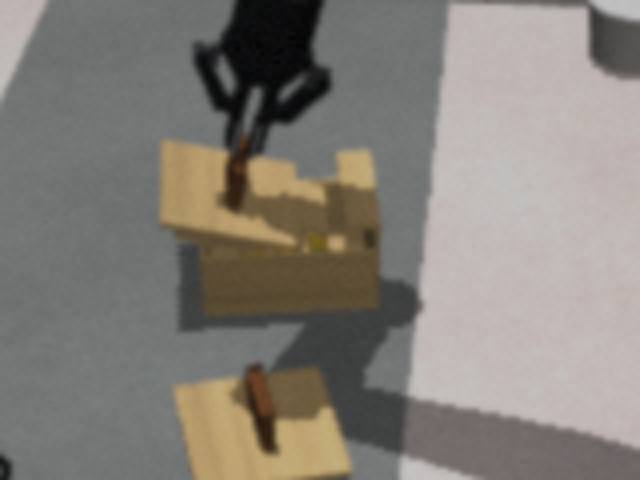

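The side view shows the lid tilted over the box. Its tongue is below and in front of the ledge at (355,170), with nothing touching. Now I slide it in.

>>> send_rows:
  targets:
    - {"x": 0, "y": 0.7, "z": -0.1, "ax": 0, "ay": 0, "az": 0, "gripper": 1}
    - {"x": 0, "y": 0.7, "z": -0.2, "ax": 0, "ay": 0, "az": 0, "gripper": 1}
    - {"x": 0, "y": 0.7, "z": -0.1, "ax": 0, "ay": 0, "az": 0, "gripper": 1}
    - {"x": 0, "y": 0.7, "z": -0.2, "ax": 0, "ay": 0, "az": 0, "gripper": 1}
    - {"x": 0, "y": 0.7, "z": -0.2, "ax": 0, "ay": 0, "az": 0, "gripper": 1}

```text
clock: 7.28
position: [515.5, -258.9, 107.6]
ee_rot: [0.755, -0.642, 0.086, -0.102]
contact_force: [-0.1, 0.1, -2.0]
gripper_width: 10.3
grasp_force: 58.9
```

>>> send_rows:
  targets:
    - {"x": 0, "y": 0, "z": 0, "ax": 0, "ay": 0, "az": 0, "gripper": 1}
    - {"x": 0, "y": 0, "z": 0, "ax": 0, "ay": 0, "az": 0, "gripper": 1}

```text
clock: 7.45
position: [516.1, -259.0, 107.5]
ee_rot: [0.755, -0.642, 0.086, -0.102]
contact_force: [0.6, 0.6, -2.1]
gripper_width: 10.0
grasp_force: 58.9
```

Run:
```python
from h import *
print(lidpose()[:2],arm.read_state()['contact_force'])
im,P,s=wristtop();cv2.imwrite('pics/w4.png',im[:,:,::-1]);b=B.inv().apply(P-BOX)
k=b[(b[:,2]>88)&(b[:,2]<102)&(b[:,0]<-45)&(b[:,0]>-100)&(abs(b[:,1])<80)];print(rect(k));print(lidpose()[:2])
w=[]
for k,th in enumerate((12,9,6,3,0)):
    f=1-th/15.; s,c=np.sin(np.radians(th)),np.cos(np.radians(th))
    t,T=boxgrip(12+8*f,66.5+65*s+27*c-1*(th==0)+.0*f,th,1);w.append((t,T,1))
plan(w,g=1)
```

```text
(array([1.300e+01, 1.000e-01, 1.193e+02]), array([ -0. , -15.3,   0.1])) [ 0.58449268  0.55905705 -2.07468852]
(array([-67.6,  -1.6]), array([131. ,  34.5]), 90.0)
(array([1.340e+01, 1.000e-01, 1.192e+02]), array([  0. , -15.3,   0.1]))
from [ 516.5 -259.   107.5] 7.5
[{"x": 0.07, "y": 0.39, "z": 1.24, "ax": -3.3, "ay": 0.1, "az": 0.0, "gripper": 1}, {"x": 0.0, "y": -0.03, "z": 0.33, "ax": -3.0, "ay": 0.0, "az": 0.0, "gripper": 1}, {"x": 0.0, "y": -0.05, "z": 0.34, "ax": -3.0, "ay": 0.0, "az": 0.0, "gripper": 1}, {"x": 0.0, "y": -0.06, "z": 0.34, "ax": -3.0, "ay": 0.0, "az": 0.0, "gripper": 1}, {"x": 0.0, "y": -0.07, "z": 0.44, "ax": -3.0, "ay": 0.0, "az": 0.0, "gripper": 1}]
end [ 520.  -259.1   80.3]
```

View pics/w4.png

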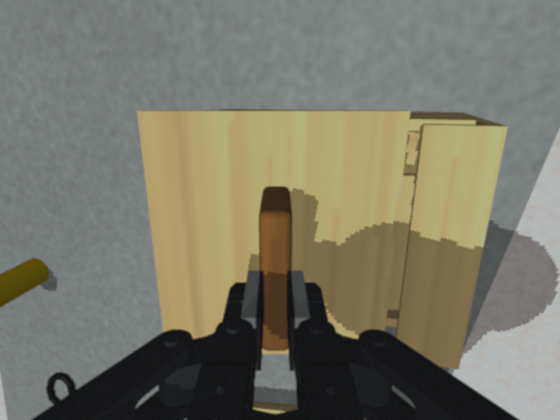

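The tongue end is now hidden under the ledge (410–500, 125–365). Next I swing the other end down.

>>> send_rows:
  targets:
    - {"x": 0, "y": 0.3, "z": 0.6, "ax": -1.3, "ay": 0, "az": 0, "gripper": 1}
    - {"x": 0, "y": 0.1, "z": 0.6, "ax": -2, "ay": 0, "az": 0, "gripper": 1}
    - {"x": 0, "y": 0, "z": 0.3, "ax": -3, "ay": 0, "az": 0, "gripper": 1}
    - {"x": 0, "y": -0.1, "z": 0.3, "ax": -3, "ay": 0, "az": 0, "gripper": 1}
    - {"x": 0, "y": 0, "z": 0.3, "ax": -3, "ay": 0, "az": 0, "gripper": 1}

```text
clock: 7.92
position: [518.6, -258.5, 85.2]
ee_rot: [0.762, -0.648, 0.015, -0.019]
contact_force: [0.2, -0.3, -1.9]
gripper_width: 10.2
grasp_force: 58.8
```

>>> send_rows:
  targets:
    - {"x": 0, "y": 0, "z": 0, "ax": 0, "ay": 0, "az": 0, "gripper": 1}
    - {"x": 0, "y": 0, "z": 0, "ax": 0, "ay": 0, "az": 0, "gripper": 1}

```text
clock: 8.08
position: [518.6, -257.9, 84.5]
ee_rot: [0.762, -0.647, 0.015, -0.02]
contact_force: [-0.5, -0.5, -2.7]
gripper_width: 10.7
grasp_force: 58.8
```

Run:
```python
from h import *
print(lidpose()[:2],arm.read_state()['contact_force'])
t,T=boxgrip(20,91.5,0,1)
plan([(t,T,5)],g=1)
```

```text
(array([18.2,  0.8, 96.7]), array([ 0.1, -2.9,  0.1])) [-0.54764487 -0.47282602 -2.69529388]
from [ 518.6 -257.9   84.5] 8.0833
[{"x": 0.03, "y": -0.02, "z": 0.11, "ax": -0.6, "ay": 0.0, "az": 0.0, "gripper": 1}, {"x": 0.03, "y": -0.02, "z": 0.1, "ax": -0.6, "ay": 0.1, "az": 0.0, "gripper": 1}, {"x": 0.03, "y": -0.02, "z": 0.11, "ax": -0.5, "ay": 0.0, "az": 0.1, "gripper": 1}, {"x": 0.02, "y": -0.02, "z": 0.1, "ax": -0.6, "ay": 0.0, "az": 0.0, "gripper": 1}, {"x": 0.03, "y": -0.03, "z": 0.11, "ax": -0.6, "ay": 0.0, "az": 0.0, "gripper": 1}]
end [ 520.  -259.1   79.3]
```

>>> send_rows:
  targets:
    - {"x": 0, "y": 0, "z": 0.1, "ax": -0.6, "ay": 0, "az": 0, "gripper": 1}
    - {"x": 0, "y": -0.1, "z": 0.1, "ax": -0.6, "ay": 0, "az": 0, "gripper": 1}
    - {"x": 0.1, "y": 0, "z": 0.1, "ax": -0.5, "ay": 0, "az": 0, "gripper": 1}
    - {"x": 0, "y": 0, "z": 0.1, "ax": -0.6, "ay": 0, "az": 0, "gripper": 1}
    - {"x": 0, "y": 0, "z": 0, "ax": -0.6, "ay": 0, "az": 0, "gripper": 1}

```text
clock: 8.5
position: [519.0, -259.3, 81.6]
ee_rot: [0.762, -0.648, -0.001, -0.0]
contact_force: [-0.5, -0.8, -2.6]
gripper_width: 10.1
grasp_force: 58.8
```

>>> send_rows:
  targets:
    - {"x": 0, "y": 0, "z": 0, "ax": 0, "ay": 0, "az": 0, "gripper": 1}
    - {"x": 0, "y": 0, "z": 0, "ax": 0, "ay": 0, "az": 0, "gripper": 1}

```text
clock: 8.67
position: [519.3, -259.2, 81.7]
ee_rot: [0.762, -0.648, -0.0, -0.001]
contact_force: [1.3, 0.3, -3.4]
gripper_width: 10.1
grasp_force: 58.8
```

Run:
```python
from h import *
print(lidpose()[:2],arm.read_state()['contact_force'])
im,P,s=wristtop();b=B.inv().apply(P-BOX)
k=b[(b[:,0]>-30)&(b[:,0]<85)&(abs(b[:,1])<70)&(b[:,2]>60)&(b[:,2]<85)];A=np.c_[k[:,:2],np.ones(len(k))]
print('plate top plane',np.linalg.lstsq(A,k[:,2],rcond=None)[0],'x max',np.percentile(k[:,0],99.5),len(k))
k=b[(b[:,2]>88)&(b[:,2]<102)&(b[:,0]<-45)&(b[:,0]>-100)&(abs(b[:,1])<80)];print('ledge',rect(k),np.median(k[:,2]))
```

```text
(array([19.3, -0.6, 93.9]), array([ 0.1, -0. ,  0.1])) [ 1.25195646  0.31435593 -3.37601348]
plate top plane [-5.83094580e-04  1.94473760e-03  7.19119792e+01] x max 84.51813545630446 37711
ledge (array([-67.6,  -1.7]), array([ 35.7, 130.7]), 0.2) 93.92438225067544
```

>>> send_rows:
  targets:
    - {"x": 0, "y": 0, "z": 0.1, "ax": 0, "ay": 0, "az": 0, "gripper": 1}
    - {"x": 0, "y": 0, "z": 0.1, "ax": 0, "ay": 0, "az": 0, "gripper": 1}
    - {"x": 0, "y": 0, "z": 0, "ax": 0, "ay": 0, "az": 0, "gripper": 1}

```text
clock: 8.97
position: [519.0, -259.1, 79.5]
ee_rot: [0.762, -0.648, -0.001, -0.001]
contact_force: [0.4, 0.1, -3.5]
gripper_width: 10.4
grasp_force: 58.8
```

>>> send_rows:
  targets:
    - {"x": 0, "y": 0, "z": 0.05, "ax": 0, "ay": 0, "az": 0, "gripper": 1}
    - {"x": 0, "y": 0, "z": 0.05, "ax": 0, "ay": 0, "az": 0, "gripper": 1}
    - {"x": 0, "y": 0, "z": 0, "ax": 0, "ay": 0, "az": 0, "gripper": 1}

```text
clock: 9.22
position: [519.2, -259.2, 78.8]
ee_rot: [0.762, -0.648, -0.0, -0.001]
contact_force: [-0.7, 0.5, -1.9]
gripper_width: 10.3
grasp_force: 59.0
```

Still no firm contact, so I go down in half-millimetre steps.

>>> send_rows:
  targets:
    - {"x": 0, "y": 0, "z": 0.05, "ax": 0, "ay": 0, "az": 0, "gripper": 1}
    - {"x": 0, "y": 0, "z": 0, "ax": 0, "ay": 0, "az": 0, "gripper": 1}

```text
clock: 9.38
position: [519.2, -259.2, 78.7]
ee_rot: [0.762, -0.648, -0.0, -0.001]
contact_force: [-1.1, 1.2, 2.0]
gripper_width: 9.7
grasp_force: 59.7
```

Run:
```python
from h import *
print(lidpose()[:2],arm.read_state()['contact_force'])
im,P,s=wristtop();b=B.inv().apply(P-BOX)
k=b[(b[:,0]>-30)&(b[:,0]<80)&(abs(b[:,1])<60)&(b[:,2]>60)&(b[:,2]<85)];A=np.c_[k[:,:2],np.ones(len(k))]
print('plate top plane',np.linalg.lstsq(A,k[:,2],rcond=None)[0])
```

```text
(array([19.2, -0.6, 90.9]), array([ 0.1, -0. ,  0.1])) [-1.14374354  1.22547427  2.00262034]
plate top plane [ 1.17434046e-04 -2.15144690e-03  6.90422593e+01]
```

The lid is seated: contact force has changed sign and the plate top is 25 mm below the ledge top. Now I release with a partial opening and lift.

>>> send_rows:
  targets:
    - {"x": 0, "y": 0, "z": 0, "ax": 0, "ay": 0, "az": 0, "gripper": 0}
    - {"x": 0, "y": 0, "z": 0, "ax": 0, "ay": 0, "az": 0, "gripper": 0}
    - {"x": 0, "y": 0, "z": 0, "ax": 0, "ay": 0, "az": 0, "gripper": 0}
    - {"x": 0, "y": 0, "z": 0, "ax": 0, "ay": 0, "az": 0, "gripper": 0}
    - {"x": 0, "y": 0, "z": 0, "ax": 0, "ay": 0, "az": 0, "gripper": 0}

```text
clock: 9.85
position: [519.4, -259.2, 78.2]
ee_rot: [0.762, -0.648, -0.0, -0.001]
contact_force: [0.1, -0.2, -0.0]
gripper_width: 42.7
grasp_force: 0.0
```

>>> send_rows:
  targets:
    - {"x": 0, "y": 0, "z": -1, "ax": 0, "ay": 0, "az": 0, "gripper": 0}
    - {"x": 0, "y": 0, "z": -2, "ax": 0, "ay": 0, "az": 0, "gripper": 0}
    - {"x": 0, "y": 0, "z": -3, "ax": 0, "ay": 0, "az": 0, "gripper": 0}
    - {"x": 0, "y": 0, "z": -4, "ax": 0, "ay": 0, "az": 0, "gripper": 0}
    - {"x": 0, "y": 0, "z": -4, "ax": 0, "ay": 0, "az": 0, "gripper": 0}

```text
clock: 10.27
position: [518.5, -259.4, 220.0]
ee_rot: [0.762, -0.648, -0.001, -0.0]
contact_force: [1.2, -0.3, 0.6]
gripper_width: 42.8
grasp_force: 0.0
```

>>> send_rows:
  targets:
    - {"x": 0, "y": 0, "z": 0, "ax": 0, "ay": 0, "az": 0, "gripper": 0}
    - {"x": 0, "y": 0, "z": 0, "ax": 0, "ay": 0, "az": 0, "gripper": 0}

```text
clock: 10.43
position: [520.9, -259.9, 222.3]
ee_rot: [0.762, -0.648, 0.003, -0.003]
contact_force: [-0.5, 0.5, -0.2]
gripper_width: 42.9
grasp_force: 0.0
```

Run:
```python
from h import *
im,P,s=wristtop();cv2.imwrite('pics/w5.png',im[:,:,::-1]);b=B.inv().apply(P-BOX)
k=b[(b[:,0]>-30)&(b[:,0]<80)&(abs(b[:,1])<60)&(b[:,2]>60)&(b[:,2]<85)];A=np.c_[k[:,:2],np.ones(len(k))]
print('plate',np.linalg.lstsq(A,k[:,2],rcond=None)[0])
k=b[(b[:,2]>105)&(b[:,2]<122)&(abs(b[:,1])<60)&(abs(b[:,0]-20)<20)];print('handle',rect(k),np.median(k[:,2]))
k=b[(b[:,2]>88)&(b[:,2]<102)&(b[:,0]<-45)&(b[:,0]>-100)&(abs(b[:,1])<80)];print('ledge',rect(k),np.median(k[:,2]))
```

```text
plate [ 5.30145205e-04 -1.31811062e-03  6.89777542e+01]
handle (array([19.3, -1.4]), array([69.5, 13.8]), 89.7) 112.65235148262305
ledge (array([-67.3,  -1.8]), array([130.6,  34.8]), 89.9) 93.91153088073655
```

View pics/w5.png

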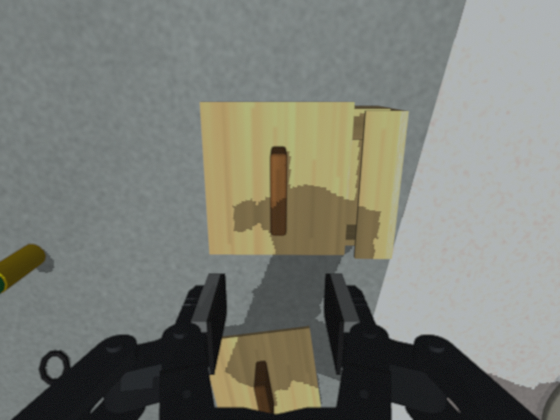

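The lid lies flat and home on the box: handle at (279,190), tongue under the ledge at (380,185). Its measured position is within 1 mm of home, and the plain lid hasn't moved. I hand the job in.

```bash
python3 -c "
from bench import arm
print(arm.job_done())"
```

```text
the job is handed in; nothing more can be done
None
```

The tongue lid is hooked under the ledge and lies flat on the box, about 1 mm from home; I let go, left the plain lid alone, and handed in at about 10.5 s without being told the verdict.

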